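# Find the hidden catch and open the secret drawer

## Task

The small wooden tool chest has a secret drawer without a handle: one of the four inlaid blocks in its top is the head of a concealed spring catch, though all four look alike. Feel across the row with the fingertips to find the block that gives and press it down so that the drawer springs ajar, then hook a fingertip behind the drawer's front, draw the drawer fully open to its stop and leave it open. Grasp nothing: neither pinch the drawer's front nor lift anything, and leave the wing bolt in the drawer and the pencil and tins where they lie.

Things in the scene. Friction and masses are not known exactly. Their poses are not given: they have to be found in the camera images.
- chest: Fixed low chest of brown wood, 160 mm along its x, 200 along y, 80 high. Origin: centre of its underside; -x is the front with the hidden drawer, z up. Its flat top (z = 80 mm) holds a row of four paler blocks, each 42 x 42 mm, level with it, 1 mm apart, centred at x = 41.5, y = -64.5, -21.5, 21.5, 64.5 mm. Three are dead, hard as the top; one (any of the four) is the head of the catch.
- row_left (a point): Centre of the top face of the block at the chest's +y end of the row, 80 mm above the bench.
- row_right (a point): Centre of the top face of the block at the chest's -y end of the row, 80 mm above the bench.
- catch (a joint): How far the live block is pressed down, m: 0 = level with the top, 0.008 = its stop. It moves straight down on a light spring (1.3 N to start, 3 N at the stop, plus a little friction) and rises again when let go. The drawer is freed when it is more than about 5 mm down.
- drawer (a joint): How far the drawer is out along the chest's -x, m: 0 = shut and latched, its front level with the chest's; 0.100 = fully open at its stop. When freed, a spring throws it 60 to 75 mm out within a second, where it stays ajar; from there slight friction (1 to 2 N) resists, and it stays where it is left.
- drawer_front_top (a point): Middle of the top edge of the drawer's front, 67 mm above the bench, midway in its thickness; moves with the drawer. The front is a plain board 12 mm thick, 173 mm along the chest's y, 54 mm high. Behind it the drawer is open above, 136 mm wide inside, its floor 18.5 mm above the bench; ajar, 48 mm or more lie between the front board and the chest.
- wing_bolt: Loose grey wing bolt, 45 x 77 x 18 mm, lying across the drawer's floor a little behind its middle, hidden while the drawer is shut. Origin: centre of its underside.
- pencil: Loose orange pencil, 7 x 164 x 6 mm, lying across the front part of the chest's top, clear of the row. Origin: centre of its underside.
- screw_tin: Loose grey round tin, 64 mm across, 45 mm high, standing on the bench beside the chest. Origin: centre of its underside.
- wax_tin: Loose cream round tin, 72 mm across, 28 mm high, standing on the bench behind the chest. Origin: centre of its underside.

How it is judged:
By the outcome, as a careful person would: the job done as asked, in the order asked, and still so for the second after the job is handed in, with the robot touching nothing.
It also fails if it takes over 48 s, if anything falls off the work surface, if the arm or the gripper's body presses on something with over 40 N, if the wrist force passes 120 N, or if a joint passes its speed limit or range.

## Robot

A 6-joint arm with a two-finger parallel gripper is mounted at the origin on the work surface; the furniture and walls round the work are solid. World frame = base frame: x ahead of the robot, y to its left, z up, the work surface at z = 0. Lengths are in m, angles in rad, forces in N, time in s.
With the tool pointing down it reaches from about 0.35 to 0.875 m from the base axis. Payload 4.2 kg.
Tool frame: the origin (TCP) lies midway between the tips of the shut fingers; the grasp point (between the pads) lies r.grip_depth behind it (r.grip_depth is the distance from the TCP to the grasp point, in m); z points along the fingers, y is the line along which they close (so a half turn about z gives the same grasp; the last joint's range is limited). The gripper opens to 85 mm and grips with 20 to 120 N. Pads are 22 mm wide; open, the fingers measure 114 mm over their backs; the gripper's body (76 mm by 85 mm) begins 54 mm behind the grasp point. The pads swing forward as they close: fully open they stand 13 mm farther back than shut.
Start: joints at [-1.083, 0.385, 0.008, 0, -1.194, -0.259], TCP at [0.142, -0.609, 0.198] pointing down, gripper open.
Joint ranges: [-3.14, 3.14], [-1.21, 2.06], [-1.07, 1.41], [-3.16, 2.05], [-2.99, -0.16], [-3.1, 3.1]. Speed limits (rad/s): [2.79, 2.79, 3.14, 3.14, 3.14, 3.14].

## Interface

Orientations are given as a unit quaternion [w, x, y, z].
In Python, from station import r gives the robot as it stands.
- The arm moves only by the tool carry_out, never from a script. Its argument "motion" is a list of rows, each a list of 3 entries, a list of its own where there are three numbers: the turn, a rotation vector about the tool's x, y, z in degrees, then the shift along the tool's x, y, z in m, then the opening in per cent of the stroke, from 0 (shut) to 100 (fully open). In form: [[[ax, ay, az], [dx, dy, dz], fingers], ...]. A call has 1 to 12 rows; each row shifts and turns the commanded pose from where the row before left it, along the tool's axes as they then stand; what a row does not reach is not made up. A row lasts 1/10 s, in which the tool goes at most 50 mm and 8.59 degrees, less where a joint would pass 70% of its speed; a pose out of reach is approached as far as the arm can. A call with a gripper value outside its range is refused whole. The fingers move at their own pace and stop on an object; "grip_force" is the grip in N (left out, the last holds). Time passes only in rows, so rows that do not move let the fingers close. It gives the time, the measured TCP pose, the force, the opening and the grip force at its end, in the units of the state.
- r.state(): the state, without advancing time (a new reading comes with each control period).
- r.capture(name): name is "scene" or "side" or "wrist"; returns the picture (400x640x3 uint8, red, green, blue); there is no depth.
- r.camera_info(name): a dict with "fx", "fy", "cx", "cy" (pixels), "rvec" (rotation vector, rad) and "tvec" (3), from world to camera coordinates, as OpenCV has them; the wrist camera has in their place "tool_from_camera" (4x4, takes a point from camera to tool coordinates, whose origin is the TCP and whose axes are the flange's). Camera axes: x right, y down, z forward; pixel columns grow to the right and rows downward; lengths in m; the calibration is good to about 2 mm. The wrist camera is an equidistant fisheye: a pixel r from the principal point sees the ray r / f radians off the axis. A picture is of the moment at which its call begins: read the wrist's pose just before it. camera_info takes no time and is no camera call.
- r.sign_off(): hands the job in; it is judged then, once.
The state is a dict: "time_s": time; "joint_pos": joint angles; "dq": joint speeds; "tau": joint torques, N m; "position": TCP position; "tcp_rot": TCP orientation; "contact_force": force on the tool from outside, world axes, zero at the start; "ft_torque": the same for the moment, N m; "opening": finger opening in m; "grasp_force": force on a finger pad.
Only numpy, scipy, OpenCV 4.12 (cv2) and the standard library are available. Lean on these libraries where they do the work, as an engineer would, in place of code of your own. Each camera call takes 0.05 s, during which the arm holds its last target. There are 200 camera calls.

## Working session

There is one attempt and no reset: what is moved stays moved. The work goes in short steps, Python scripts to look and compute and a tool call to move; the robot and the scene stay as the last step left them, time stands still between calls to the robot, and variables do not carry over. Pictures are saved under pics/ and viewed, at most 10 in all, crops included, and the job is handed in when it is done.

Besides the shell and the picture viewer there is one more tool, called after "Request:" as name(argument=value, ...), one argument or row to a line, values as JSON. carry_out: Moves the arm, as the interface text tells. Its arguments: {"type":"object","properties":{"motion":{"type":"array"},"grip_force":{"type":"number"}},"required":["motion"]}

```bash
mkdir -p pics; ls
python3 - <<'E'
from station import r
import cv2
for n in("scene","side"):
    cv2.imwrite(f"pics/{n}0.png",r.capture(n)[:,:,::-1]); print(r.camera_info(n))
s=r.state();print(s)
print(r.grip_depth)
E
```

```text
pics
{'fx': 508.59634344546134, 'fy': 508.59634344546134, 'cx': 322.5909309292668, 'cy': 202.55422333662216, 'rvec': array([ 1.00977224, -2.40667621,  1.0869898 ]), 'tvec': array([0.08843319, 0.42082565, 0.50841624])}
{'fx': 517.3432084996513, 'fy': 517.3432084996513, 'cx': 322.8984337201141, 'cy': 198.84974122009345, 'rvec': array([ 2.18695612, -0.0867174 ,  0.05881496]), 'tvec': array([-0.46800164, -0.11411067,  1.11780179])}
{'time_s': 0.1, 'joint_pos': array([-1.08338049e+00,  3.85448066e-01,  6.78201298e-03, -4.38608388e-04,
       -1.19397644e+00, -2.58605458e-01]), 'dq': array([ 0.00014099, -0.00051876,  0.00260204,  0.00025239, -0.00078691,
       -0.00031626]), 'tau': array([-4.85834098e-04, -3.93319702e+01,  1.88929099e+01,  4.19787169e+00,
       -2.57226638e-03,  7.36025299e-06]), 'position': array([ 0.14165395, -0.60814829,  0.1969572 ]), 'tcp_rot': array([-1.46564019e-04, -1.14075382e-01,  9.93471647e-01,  9.33889282e-04]), 'contact_force': array([0.76878643, 0.44889283, 0.39649817]), 'ft_torque': array([ 0.01088649, -0.01677911, -0.02492677]), 'grasp_force': 0.0, 'opening': 0.08543440483623865}
0.0187
```

View pics/scene0.png

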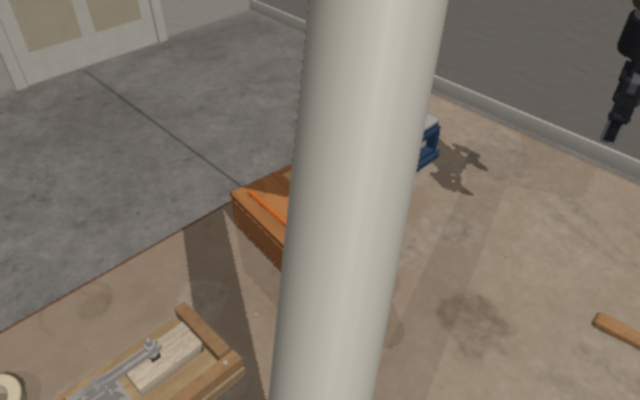

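View pics/side0.png

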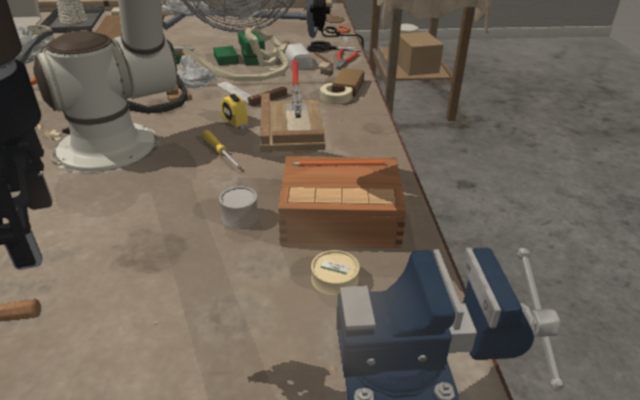

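The side view shows the chest at about (342,200), with the pale row at (290–395, 188–204), the pencil at (295–395, 163), the grey tin at (239,205) and the cream tin at (335,270). The drawer side faces away from this camera. In the scene view a pillar hides most of the chest.

```bash
cat > h.py <<'E'
import numpy as np,cv2
from station import r
from scipy.spatial.transform import Rotation as R
def cast(name,px,z):
    c=r.camera_info(name);Rm=cv2.Rodrigues(c["rvec"])[0];o=-Rm.T@c["tvec"]
    px=np.atleast_2d(px).astype(float)
    d=np.c_[(px[:,0]-c["cx"])/c["fx"],(px[:,1]-c["cy"])/c["fy"],np.ones(len(px))]@Rm
    return o+d*((z-o[2])/d[:,2])[:,None]
E
python3 - <<'E'
from h import *
im=cv2.imread("pics/side0.png");hsv=cv2.cvtColor(im,cv2.COLOR_BGR2HSV)
for p in [(300,196),(350,196),(340,175),(385,197),(330,225),(340,163)]: print(p,hsv[p[1],p[0]])
m=cv2.inRange(hsv,(8,60,165),(22,150,255));m[:180]=0;m[210:]=0;m[:,:275]=0;m[:,410:]=0
cs=max(cv2.findContours(m,0,1)[0],key=cv2.contourArea)
print(cv2.contourArea(cs),cv2.boundingRect(cs))
P=cast("side",cs[:,0],.08)[:,:2].astype(np.float32)
print(cv2.minAreaRect(P)); print(cv2.boxPoints(cv2.minAreaRect(P)))
# full top polygon by eye
print(cast("side",[(284,160),(397,158),(404,207),(281,210)],.08))
cv2.imwrite("pics/crop.png",cv2.resize(im[145:255,265:420],None,fx=5,fy=5))
E
```

```text
(300, 196) [ 15 106 193]
(350, 196) [ 16 108 196]
(340, 175) [ 12 140 166]
(385, 197) [ 16 105 114]
(330, 225) [ 13 120  85]
(340, 163) [  9 173 155]
416.0 (342, 188, 49, 16)
((0.5096072554588318, -0.33614251017570496), (0.04070829972624779, 0.07623948901891708), 83.68260955810547)
[[ 0.46947932 -0.3521785 ]
 [ 0.54525584 -0.36056763]
 [ 0.5497352  -0.3201065 ]
 [ 0.47395867 -0.3117174 ]]
[[ 0.38079798 -0.21725828  0.08      ]
 [ 0.5840587  -0.22405332  0.08      ]
 [ 0.56498127 -0.37243878  0.08      ]
 [ 0.37267934 -0.36669622  0.08      ]]
```

View pics/crop.png

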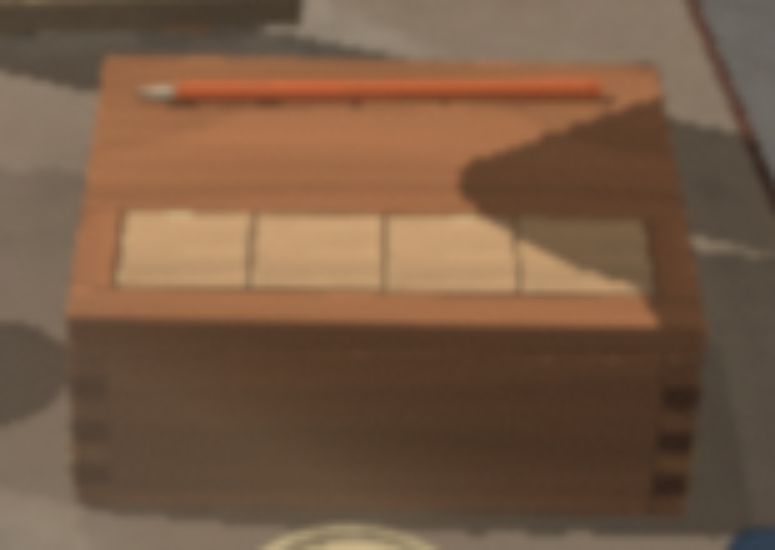

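The crop shows the four blocks clearly. The row corners are at crop (120,210), (648,218), (655,295), (115,288) and the top's corners at (105,57), (660,65), (702,325), (68,320).

Run:
```python
from h import *
f=lambda a:np.array(a)/5.+[265,145]-.4
rc=cast("side",f([(120,210),(648,218),(655,293),(115,288)]),.08)[:,:2]
tc=cast("side",f([(105,57),(660,65),(702,325),(68,320)]),.08)[:,:2]
src=np.float64([(20.5,-85.5),(20.5,85.5),(62.5,85.5),(62.5,-85.5),(-80,-100),(-80,100),(80,100),(80,-100)])/1000
dst=np.r_[rc,tc]
a,b=src-src.mean(0),dst-dst.mean(0)
H=a.T@b;th=np.arctan2(H[0,1]-H[1,0],H[0,0]+H[1,1]);Rm=np.array([[np.cos(th),-np.sin(th)],[np.sin(th),np.cos(th)]])
t=dst.mean(0)-Rm@src.mean(0)
print("yaw",np.degrees(th),"t",t);print((dst-(src@Rm.T+t))*1000)
for y in(-64.5,-21.5,21.5,64.5):print(y,Rm@[.0415,y/1000]+t)
print("front mid shut",Rm@[-.074,0]+t,"ajar65",Rm@[-.139,0]+t)
print("wrist",r.camera_info("wrist"))
s=r.state();q=s["tcp_rot"];print(R.from_quat(q[[1,2,3,0]]).as_matrix())
```

```text
yaw -95.48377641223243 t [ 0.47507597 -0.29166116]
[[-1.61692881  1.19062148]
 [ 1.70741689  0.72333225]
 [-0.37936931  0.59220338]
 [-0.52633835 -1.01431131]
 [ 0.82580709 -1.00896983]
 [ 1.35500652 -1.03267327]
 [-1.88666839  1.54544367]
 [ 0.52107437 -0.99564638]]
-64.5 [ 0.40690526 -0.32680735]
-21.5 [ 0.44970847 -0.3309166 ]
21.5 [ 0.49251167 -0.33502585]
64.5 [ 0.53531487 -0.33913509]
front mid shut [ 0.4821477  -0.21799983] ajar65 [ 0.48835935 -0.15329732]
wrist {'fx': 309.70691628693146, 'fy': 309.70691628693146, 'cx': 318.1098840835988, 'cy': 202.73278057690942, 'tool_from_camera': array([[ 5.33062484e-04, -9.52583094e-01, -3.04278104e-01,
         7.74183357e-02],
       [ 9.99999851e-01,  4.70739960e-04,  2.78178006e-04,
         4.30328020e-04],
       [-1.21751803e-04, -3.04278207e-01,  9.52583203e-01,
        -1.76088811e-01],
       [ 0.00000000e+00,  0.00000000e+00,  0.00000000e+00,
         1.00000000e+00]])}
[[-9.73973572e-01 -2.26661041e-01 -5.04281948e-04]
 [-2.26661589e-01  9.73971870e-01  1.82214635e-03]
 [ 7.81468430e-05  1.88902374e-03 -9.99998213e-01]]
```

Request:
carry_out(
  motion=[
    [[0, 0, 6.2], [0, 0, 0], 0],
    [[0, 0, 6.2], [0, 0, 0], 0],
    [[0, 0, 6.2], [0, 0, 0], 0],
    [[0, 0, 0], [-0.03, 0.038, 0], 0],
    [[0, 0, 0], [-0.03, 0.038, 0], 0],
    [[0, 0, 0], [-0.03, 0.038, 0], 0],
    [[0, 0, 0], [-0.03, 0.038, 0], 0],
    [[0, 0, 0], [-0.03, 0.038, 0.01], 0],
    [[0, 0, 0], [-0.03, 0.038, 0.01], 0],
    [[0, 0, 0], [-0.03, 0.038, 0.02], 0],
    [[0, 0, 0], [-0.027, 0.039, 0.02], 0],
  ],
)

```text
time_s: 1.2
position: [0.4057, -0.3288, 0.139]
tcp_rot: [0.001, 0.048, 0.999, -0.0]
contact_force: [1.6, -0.1, -0.2]
opening: 0.0003
grasp_force: 0.0
```

Request:
carry_out(
  motion=[
    [[0, 0, 0], [0, 0, 0.02], 0],
    [[0, 0, 0], [0, 0, 0.02], 0],
    [[0, 0, 0], [0, 0, 0.009], 0],
    [[0, 0, 0], [0, 0, 0], 0],
    [[0, 0, 0], [0, 0, 0], 0],
  ],
)

```text
time_s: 1.7
position: [0.4047, -0.331, 0.0909]
tcp_rot: [0.0, 0.048, 0.999, -0.0]
contact_force: [-0.1, 0.7, 0.8]
opening: 0.0001
grasp_force: 0.0
```

Run:
```python
from h import *
s=r.state();print(s["position"],s["contact_force"])
cv2.imwrite("pics/w1.png",r.capture("wrist")[:,:,::-1])
```

```text
[ 0.40468855 -0.33095654  0.09093736] [-0.10579859  0.69276123  0.78475684]
```

View pics/w1.png

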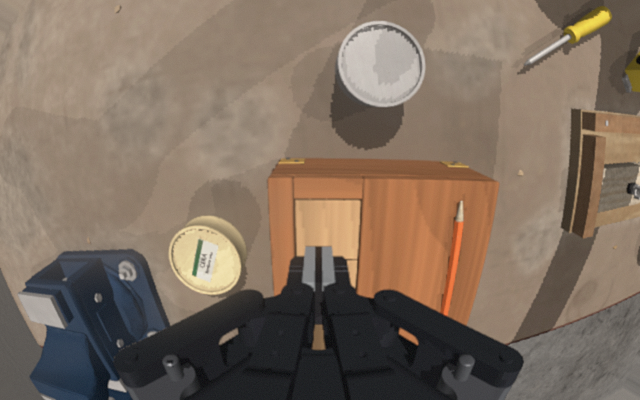

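The wrist view shows the end block at cols 295–362, rows 198–258, with the shut tips at about (318,250) over it. The pencil and both tins are clear of the arm. I'll check the tip against the block before pressing.

```bash
cat >> h.py <<'E'
def wcast(px,z,s=None):
    s=s or r.state();c=r.camera_info("wrist");T=c["tool_from_camera"]
    px=np.atleast_2d(px).astype(float);u=(px-[c["cx"],c["cy"]])/c["fx"];th=np.linalg.norm(u,axis=1)[:,None]
    d=np.c_[u/th*np.sin(th),np.cos(th)]
    Rt=R.from_quat(s["tcp_rot"][[1,2,3,0]]).as_matrix()
    o=s["position"]+Rt@T[:3,3];d=d@(Rt@T[:3,:3]).T
    return o+d*((z-o[2])/d[:,2])[:,None]
E
python3 - <<'E'
from h import *
print(wcast([(295,198),(362,200),(295,258),(361,259)],.08))
print(wcast([(269,164),(498,181)],.08))
E
```

```text
[[ 0.38283076 -0.34307852  0.08      ]
 [ 0.38821327 -0.30077885  0.08      ]
 [ 0.42531022 -0.3483093   0.08      ]
 [ 0.4306035  -0.30335413  0.08      ]]
[[ 0.35940256 -0.35665361  0.08      ]
 [ 0.38347806 -0.20173542  0.08      ]]
```

Request:
carry_out(
  motion=[
    [[0, 0, 0], [-0.0025, 0.0055, 0.004], 0],
    [[0, 0, 0], [0, 0, 0.004], 0],
    [[0, 0, 0], [0, 0, 0.002], 0],
    [[0, 0, 0], [0, 0, 0.001], 0],
    [[0, 0, 0], [0, 0, 0.001], 0],
    [[0, 0, 0], [0, 0, 0], 0],
    [[0, 0, 0], [0, 0, 0], 0],
  ],
)

```text
time_s: 2.45
position: [0.4075, -0.3252, 0.0784]
tcp_rot: [0.0, 0.048, 0.999, -0.0]
contact_force: [-0.0, 0.0, -0.2]
opening: -0.0003
grasp_force: 0.0
```

Request:
carry_out(
  motion=[
    [[0, 0, 0], [0, 0, 0.001], 0],
    [[0, 0, 0], [0, 0, 0.001], 0],
    [[0, 0, 0], [0, 0, 0], 0],
  ],
)

```text
time_s: 2.75
position: [0.4074, -0.3251, 0.0762]
tcp_rot: [-0.0, 0.048, 0.999, 0.0]
contact_force: [-0.2, -0.3, 0.1]
opening: 0.0
grasp_force: 0.0
```

Request:
carry_out(
  motion=[
    [[0, 0, 0], [0, 0, 0.001], 0],
    [[0, 0, 0], [0, 0, 0.001], 0],
    [[0, 0, 0], [0, 0, 0], 0],
  ],
)

```text
time_s: 3.05
position: [0.4074, -0.3251, 0.0742]
tcp_rot: [-0.0, 0.048, 0.999, 0.0]
contact_force: [-0.3, -0.5, 0.1]
opening: -0.0002
grasp_force: 0.0
```

Run:
```python
from h import *
s=r.state();print(s["position"],s["contact_force"],s["tau"],s["joint_pos"])
w=r.capture("wrist")[:,:,::-1];sd=r.capture("side")[:,:,::-1]
a=cv2.resize(w[140:320,220:500],(780,500));b=cv2.resize(sd[120:270,220:450],(400,261))
cv2.imwrite("pics/w2.png",cv2.resize(np.vstack([cv2.resize(a,(400,257)),b]),None,fx=1.1,fy=1.1))
```

```text
[ 0.40736466 -0.3250955   0.0742214 ] [-0.34390082 -0.51251852  0.05105688] [ 3.84984523e-03 -3.28696954e+01  1.48409808e+01  3.29704575e+00
  1.14980974e-02  3.17672152e-05] [-3.61950302e-01  3.39280365e-01 -4.12190010e-01 -6.38047004e-05
 -8.19667984e-01 -1.30462975e+00]
```

View pics/w2.png

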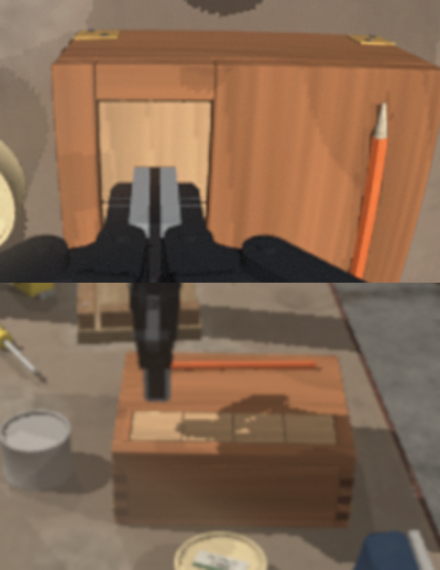

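The tips look higher and further forward than the block in the side view, at about side pixel (302,180). I'll compare the projected TCP with both views.

Run:
```python
from h import *
c=r.camera_info("side");K=np.array([[c["fx"],0,c["cx"]],[0,c["fy"],c["cy"]],[0,0,1]])
p=r.state()["position"]
for dz in(0,.01,.02,.03):print(dz,cv2.projectPoints(p+[0,0,dz],c["rvec"],c["tvec"],K,None)[0].ravel())
w=r.camera_info("wrist");T=np.linalg.inv(w["tool_from_camera"])
for z in(-.02,-.01,0,.01):
  for x in(-.011,0,.011):
    q=T@[x,0,z,1];th=np.arctan2(np.hypot(q[0],q[1]),q[2]);print(x,z,[w["cx"],w["cy"]]+q[:2]/np.hypot(q[0],q[1])*th*w["fx"])
```

```text
0 [302.09499083 196.6772433 ]
0.01 [302.01356711 191.61241422]
0.02 [301.93100718 186.47690876]
0.03 [301.84728708 181.26923716]
-0.011 -0.02 [317.0853417  266.84794145]
0 -0.02 [317.06886811 249.83975653]
0.011 -0.02 [317.05381922 231.85078396]
-0.011 -0.01 [317.12700046 258.72712613]
0 -0.01 [317.11327604 242.32040869]
0.011 -0.01 [317.1009151  225.06051952]
-0.011 0 [317.16520733 251.33331047]
0 0 [317.15376097 235.50914234]
0.011 0 [317.14360152 218.93982574]
-0.011 0.01 [317.20033249 244.58045169]
0 0.01 [317.19078387 229.31618565]
0.011 0.01 [317.18243921 213.39846586]
```

By both views the real fingertips sit some 25–35 mm short of the reported TCP. I'll keep going down and find contact by force.

Request:
carry_out(
  motion=[
    [[0, 0, 0], [0, 0, 0.003], 0],
    [[0, 0, 0], [0, 0, 0.003], 0],
    [[0, 0, 0], [0, 0, 0.003], 0],
    [[0, 0, 0], [0, 0, 0.003], 0],
    [[0, 0, 0], [0, 0, 0], 0],
    [[0, 0, 0], [0, 0, 0], 0],
  ],
)

```text
time_s: 3.75
position: [0.4074, -0.3252, 0.0623]
tcp_rot: [-0.0, 0.048, 0.999, 0.0]
contact_force: [-0.1, -0.8, -0.3]
opening: -0.0003
grasp_force: 0.0
```

Request:
carry_out(
  motion=[
    [[0, 0, 0], [0, 0, 0.001], 0],
    [[0, 0, 0], [0, 0, 0.001], 0],
    [[0, 0, 0], [0, 0, 0.001], 0],
    [[0, 0, 0], [0, 0, 0], 0],
  ],
)

```text
time_s: 4.15
position: [0.4074, -0.3251, 0.0593]
tcp_rot: [-0.0, 0.048, 0.999, 0.0]
contact_force: [0.2, 0.2, -0.8]
opening: -0.0003
grasp_force: 0.0
```

Request:
carry_out(
  motion=[
    [[0, 0, 0], [0, 0, 0.001], 0],
    [[0, 0, 0], [0, 0, 0.001], 0],
    [[0, 0, 0], [0, 0, 0.001], 0],
    [[0, 0, 0], [0, 0, 0], 0],
  ],
)

```text
time_s: 4.55
position: [0.4074, -0.3251, 0.0562]
tcp_rot: [-0.0, 0.048, 0.999, 0.0]
contact_force: [0.5, -0.5, -0.1]
opening: -0.0
grasp_force: 0.0
```

Request:
carry_out(
  motion=[
    [[0, 0, 0], [0, 0, 0.001], 0],
    [[0, 0, 0], [0, 0, 0.001], 0],
    [[0, 0, 0], [0, 0, 0], 0],
  ],
)

```text
time_s: 4.85
position: [0.4073, -0.3251, 0.0542]
tcp_rot: [-0.0, 0.048, 0.999, 0.0]
contact_force: [0.1, 0.4, -0.5]
opening: 0.0001
grasp_force: 0.0
```

Run:
```python
from h import *
w=r.capture("wrist")[:,:,::-1];sd=r.capture("side")[:,:,::-1]
cv2.imwrite("pics/w3.png",np.vstack([cv2.resize(w[140:320,220:500],(500,290)),cv2.resize(sd[150:230,260:430],(500,235))]))
```

```text
(no output)
```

View pics/w3.png

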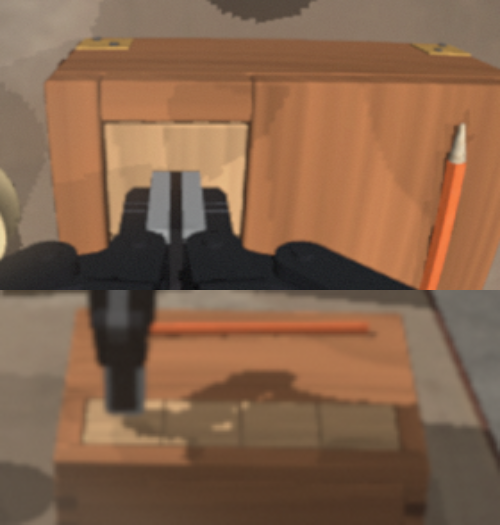

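The tip's lower edge is at about side pixel (302,191), still roughly 15 mm above the block. I'll go on down.

Request:
carry_out(
  motion=[
    [[0, 0, 0], [0, 0, 0.002], 0],
    [[0, 0, 0], [0, 0, 0.002], 0],
    [[0, 0, 0], [0, 0, 0.001], 0],
    [[0, 0, 0], [0, 0, 0.001], 0],
    [[0, 0, 0], [0, 0, 0], 0],
  ],
)

```text
time_s: 5.45
position: [0.4074, -0.3251, 0.0482]
tcp_rot: [-0.0, 0.048, 0.999, 0.0]
contact_force: [-0.4, -0.1, -0.6]
opening: 0.0002
grasp_force: 0.0
```

Request:
carry_out(
  motion=[
    [[0, 0, 0], [0, 0, 0.001], 0],
    [[0, 0, 0], [0, 0, 0.001], 0],
    [[0, 0, 0], [0, 0, 0], 0],
  ],
)

```text
time_s: 5.75
position: [0.4076, -0.3252, 0.0467]
tcp_rot: [0.0, 0.048, 0.999, -0.0]
contact_force: [-0.5, 0.4, 2.3]
opening: 0.0003
grasp_force: 1.4
```

Request:
carry_out(
  motion=[
    [[0, 0, 0], [0, 0, 0.001], 0],
    [[0, 0, 0], [0, 0, 0.001], 0],
    [[0, 0, 0], [0, 0, 0], 0],
  ],
)

```text
time_s: 6.05
position: [0.4076, -0.3253, 0.0466]
tcp_rot: [0.0, 0.047, 0.999, -0.0]
contact_force: [-3.6, 3.6, 15.3]
opening: 0.0
grasp_force: 7.5
```

Block 1 (the chest's -y end) is hard: 15 N with no give, and contact at a reading of z≈0.047. On to block 2.

Request:
carry_out(
  motion=[
    [[0, 0, 0], [0, 0, -0.01], 0],
    [[0, 0, 0], [-0.0215, 0, 0], 0],
    [[0, 0, 0], [-0.0215, 0, 0], 0],
    [[0, 0, 0], [0, 0, 0.004], 0],
    [[0, 0, 0], [0, 0, 0.001], 0],
    [[0, 0, 0], [0, 0, 0], 0],
  ],
)

```text
time_s: 6.65
position: [0.4492, -0.3289, 0.0488]
tcp_rot: [-0.001, 0.048, 0.999, 0.0]
contact_force: [0.3, 0.0, 0.2]
opening: 0.0
grasp_force: 0.0
```

Request:
carry_out(
  motion=[
    [[0, 0, 0], [0, 0, 0.001], 0],
    [[0, 0, 0], [0, 0, 0.001], 0],
    [[0, 0, 0], [0, 0, 0.001], 0],
    [[0, 0, 0], [0, 0, 0], 0],
  ],
)

```text
time_s: 7.05
position: [0.45, -0.3293, 0.0467]
tcp_rot: [-0.0, 0.048, 0.999, -0.0]
contact_force: [-1.3, 0.2, 2.6]
opening: -0.0002
grasp_force: 1.3
```

Request:
carry_out(
  motion=[
    [[0, 0, 0], [0, 0, 0.001], 0],
    [[0, 0, 0], [0, 0, 0], 0],
  ],
)

```text
time_s: 7.25
position: [0.45, -0.3294, 0.0467]
tcp_rot: [-0.0, 0.048, 0.999, -0.0]
contact_force: [-2.9, 2.1, 8.0]
opening: 0.0
grasp_force: 4.2
```

Block 2 is dead too: 8 N at the same height. On to block 3.

Request:
carry_out(
  motion=[
    [[0, 0, 0], [0, 0, -0.01], 0],
    [[0, 0, 0], [-0.0215, 0, 0], 0],
    [[0, 0, 0], [-0.0215, 0, 0], 0],
    [[0, 0, 0], [0, 0, 0.005], 0],
    [[0, 0, 0], [0, 0, 0.002], 0],
    [[0, 0, 0], [0, 0, 0.001], 0],
    [[0, 0, 0], [0, 0, 0.001], 0],
    [[0, 0, 0], [0, 0, 0], 0],
  ],
)

```text
time_s: 8.05
position: [0.4926, -0.3333, 0.0466]
tcp_rot: [-0.0, 0.048, 0.999, 0.0]
contact_force: [0.2, -0.9, -0.0]
opening: 0.0003
grasp_force: 0.1
```

Request:
carry_out(
  motion=[
    [[0, 0, 0], [0, 0, 0.001], 0],
    [[0, 0, 0], [0, 0, 0.001], 0],
    [[0, 0, 0], [0, 0, 0], 0],
  ],
)

```text
time_s: 8.35
position: [0.4928, -0.3334, 0.0446]
tcp_rot: [-0.0, 0.048, 0.999, -0.0]
contact_force: [-1.4, 1.2, 4.7]
opening: -0.0001
grasp_force: 1.9
```

Request:
carry_out(
  motion=[
    [[0, 0, 0], [0, 0, 0.001], 0],
    [[0, 0, 0], [0, 0, 0.001], 0],
    [[0, 0, 0], [0, 0, 0], 0],
  ],
)

```text
time_s: 8.65
position: [0.4931, -0.3334, 0.042]
tcp_rot: [0.0, 0.048, 0.999, 0.0]
contact_force: [-1.1, -0.3, 2.3]
opening: 0.0002
grasp_force: 0.9
```

It gives: z is 5 mm below the dead level at only about 2 N. I'll press 2.5 mm more.

Request:
carry_out(
  motion=[
    [[0, 0, 0], [0, 0, 0.001], 0],
    [[0, 0, 0], [0, 0, 0.0015], 0],
    [[0, 0, 0], [0, 0, 0], 0],
    [[0, 0, 0], [0, 0, 0], 0],
    [[0, 0, 0], [0, 0, 0], 0],
    [[0, 0, 0], [0, 0, 0], 0],
  ],
)

```text
time_s: 9.25
position: [0.4933, -0.3335, 0.04]
tcp_rot: [0.0, 0.048, 0.999, -0.0]
contact_force: [-0.8, -0.4, 2.2]
opening: -0.0001
grasp_force: 1.2
```

Request:
carry_out(
  motion=[
    [[0, 0, 0], [0, 0, 0], 0],
    [[0, 0, 0], [0, 0, 0], 0],
    [[0, 0, 0], [0, 0, 0], 0],
    [[0, 0, 0], [0, 0, -0.02], 0],
    [[0, 0, 0], [0, 0, -0.03], 0],
    [[0, 0, 0], [0, 0, -0.03], 0],
    [[0, 0, 0], [0, 0, -0.03], 0],
    [[0, 0, 0], [0, 0, 0], 0],
    [[0, 0, 0], [0, 0, 0], 0],
  ],
)

```text
time_s: 10.15
position: [0.4933, -0.3331, 0.15]
tcp_rot: [0.001, 0.048, 0.999, 0.0]
contact_force: [-0.3, 1.1, -0.5]
opening: 0.0002
grasp_force: 0.0
```

Run:
```python
from h import *
s=r.state();print(s["position"],s["tcp_rot"],s["contact_force"],s["joint_pos"],s["time_s"])
w=r.capture("wrist")[:,:,::-1];sd=r.capture("side")[:,:,::-1]
cv2.imwrite("pics/w4full.png",w);cv2.imwrite("pics/side4.png",sd)
cv2.imwrite("pics/w4.png",np.vstack([w[20:],cv2.resize(sd[100:260,220:476],(640,400))[:220]]))
```

```text
[ 0.49331714 -0.333055    0.15004809] [7.18214081e-04 4.80441994e-02 9.98844924e-01 2.40000991e-04] [-0.30138357  1.07152826 -0.45854215] [-3.22526819e-01  3.71170002e-01 -1.38382744e-01 -9.75928559e-04
 -1.05999122e+00 -1.34391836e+00] 10.15
```

View pics/w4.png

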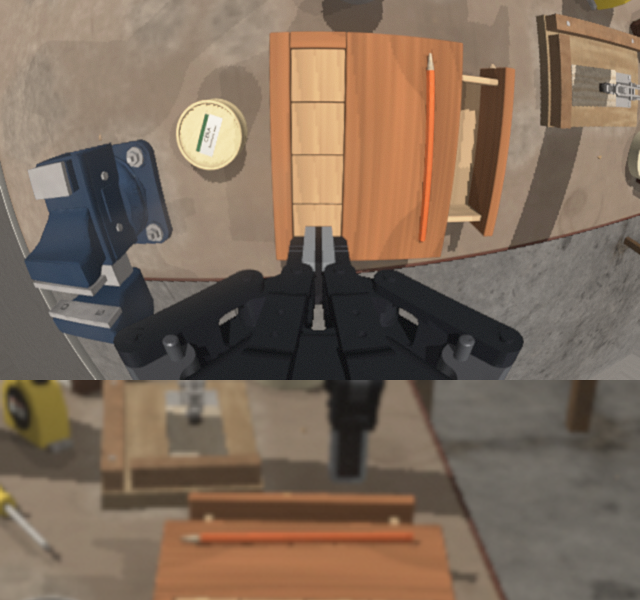

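The drawer has sprung ajar. In the wrist picture its front runs from (498–514, 88) to (478–494, 253) in full-picture pixels, with the gap behind it open down to the floor. The wing bolt isn't in view.

Run:
```python
from h import *
P=wcast([(498,88),(479,251),(514,89),(494,255)],.067)[:,:2]
t=np.array([.475,-.2917]);th=np.radians(-95.5);ex=np.array([np.cos(th),np.sin(th)]);ey=np.array([-ex[1],ex[0]])
C=lambda P:np.c_[(P-t)@ex,(P-t)@ey]*1000
print(P,"\n",C(P));print("chest top front edge",C(wcast([(462,62),(447,250)],.08)[:,:2]))
print("pencil",C(wcast([(431,74),(422,260)],.083)[:,:2]))
print(C(cast("side",[(220+190*.4,100+(497-380)*.4),(220+413*.4,100+(498-380)*.4)],.067)[:,:2]))
p=r.state()["position"][:2];print("tool chest xy",C(p[None]))
```

```text
[[ 0.40289468 -0.15794799]
 [ 0.56443814 -0.17293942]
 [ 0.40302602 -0.13884453]
 [ 0.57234019 -0.1529458 ]] 
 [[-126.22524918  -84.59292774]
 [-126.7860958    77.64368559]
 [-145.25335399  -86.29317772]
 [-147.44504704   83.59305753]]
chest top front edge [[ -80.88813769 -101.04329345]
 [ -82.25385314   67.96467037]]
pencil [[-51.40703646 -87.06772909]
 [-56.89206423  75.71722386]]
[[-135.88866573  -83.55342527]
 [-139.35100148   87.16867578]]
tool chest xy [[39.2327265  21.15010351]]
```

Request:
carry_out(
  motion=[
    [[0, 0, 0], [0.005, 0.036, 0], 0],
    [[0, 0, 0], [0.005, 0.036, 0], 0],
    [[0, 0, 0], [0.005, 0.036, 0], 0],
    [[0, 0, 0], [0.006, 0.037, 0], 0],
    [[0, 0, -8], [0, 0, 0], 0],
    [[0, 0, -8], [0, 0, 0], 0],
    [[0, 0, -8], [0, 0, 0], 0],
    [[0, 0, -8], [0, 0, 0], 0],
    [[0, 0, -8], [0, 0, 0], 0],
    [[0, 0, -8], [0, 0, 0], 0],
    [[0, 0, -8], [0, 0, 0], 0],
    [[0, 0, -8], [0, 0, 0], 0],
  ],
)

```text
time_s: 11.45
position: [0.4852, -0.1868, 0.1483]
tcp_rot: [-0.001, -0.491, 0.871, 0.001]
contact_force: [0.9, 0.3, -0.5]
opening: 0.0001
grasp_force: 0.0
```

Request:
carry_out(
  motion=[
    [[0, 0, -8], [0, 0, 0], 0],
    [[0, 0, -8], [0, 0, 0], 0],
    [[0, 0, -8], [0, 0, 0], 0],
    [[0, 0, -2], [0, 0, 0.02], 0],
    [[0, 0, 0], [0, 0, 0.03], 0],
    [[0, 0, 0], [0, 0, 0.03], 0],
    [[0, 0, 0], [0, 0, 0], 0],
    [[0, 0, 0], [0, 0, 0], 0],
  ],
)

```text
time_s: 12.25
position: [0.4857, -0.1872, 0.0693]
tcp_rot: [-0.001, -0.673, 0.74, 0.001]
contact_force: [0.5, 0.3, 0.2]
opening: 0.0003
grasp_force: 0.0
```

Run:
```python
from h import *
s=r.state();print(s["position"],s["tcp_rot"],s["contact_force"],s["joint_pos"],s["time_s"])
p=s["position"][:2];t=np.array([.475,-.2917]);th=np.radians(-95.5);ex=np.array([np.cos(th),np.sin(th)]);ey=np.array([-ex[1],ex[0]])
print((p-t)@ex,(p-t)@ey)
w=r.capture("wrist")[:,:,::-1];sd=r.capture("side")[:,:,::-1]
cv2.imwrite("pics/w5.png",np.vstack([w,cv2.resize(sd[100:260,220:476],(640,400))[:200]]))
```

```text
[ 0.4856611  -0.18716261  0.06927232] [-1.02933891e-03 -6.72612756e-01  7.39993576e-01  7.27270998e-04] [0.46440657 0.29234957 0.17889468] [-5.54722185e-02  3.45737665e-01 -4.18146412e-01  6.16926223e-04
 -8.09393156e-01 -4.02810107e-02] 12.25
-0.10507794638962722 0.0005925565110346757
```

View pics/w5.png

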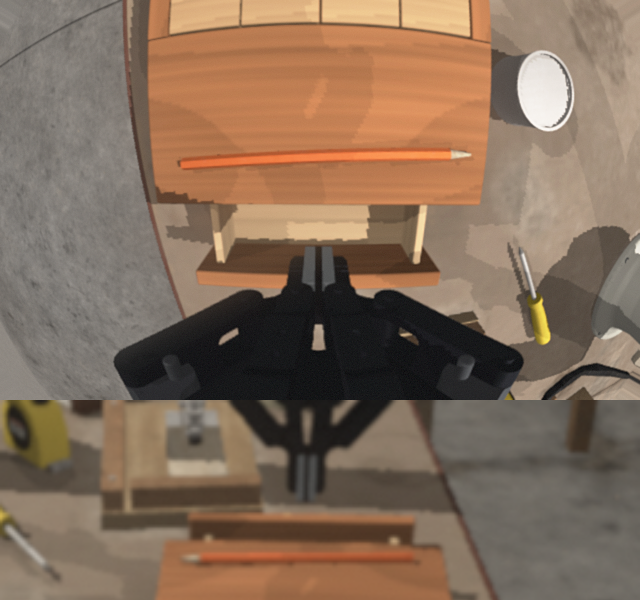

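The tips are centred between the chest and the drawer front: the front's top edge is at rows 272–287, the chest edge at row 205, and the tip at (318,247). I'll descend gently into the gap.

Request:
carry_out(
  motion=[
    [[0, 0, 0], [0, 0, 0.015], 0],
    [[0, 0, 0], [0, 0, 0.01], 0],
    [[0, 0, 0], [0, 0, 0.006], 0],
    [[0, 0, 0], [0, 0, 0.005], 0],
    [[0, 0, 0], [0, 0, 0], 0],
  ],
)

```text
time_s: 12.85
position: [0.4858, -0.187, 0.0336]
tcp_rot: [-0.0, -0.672, 0.74, 0.0]
contact_force: [0.3, 0.3, 0.1]
opening: -0.0001
grasp_force: 0.0
```

Request:
carry_out(
  motion=[
    [[0, 0, 0], [0, 0, 0.003], 0],
    [[0, 0, 0], [0, 0, 0.003], 0],
    [[0, 0, 0], [0, 0, 0.003], 0],
    [[0, 0, 0], [0, 0, 0], 0],
  ],
)

```text
time_s: 13.25
position: [0.4858, -0.187, 0.0245]
tcp_rot: [-0.0, -0.672, 0.74, 0.0]
contact_force: [-0.2, -1.0, -0.4]
opening: 0.0001
grasp_force: 0.0
```

Request:
carry_out(
  motion=[
    [[0, 0, 0], [-0.005, 0, 0], 0],
    [[0, 0, 0], [-0.004, 0, 0], 0],
    [[0, 0, 0], [-0.004, 0, 0], 0],
    [[0, 0, 0], [-0.003, 0, 0], 0],
    [[0, 0, 0], [0, 0, 0], 0],
  ],
)

```text
time_s: 13.75
position: [0.4877, -0.1707, 0.025]
tcp_rot: [0.0, -0.673, 0.74, -0.0]
contact_force: [-0.4, 0.2, -0.3]
opening: -0.0
grasp_force: 0.0
```

Request:
carry_out(
  motion=[
    [[0, 0, 0], [-0.004, 0, 0], 0],
    [[0, 0, 0], [-0.004, 0, 0], 0],
    [[0, 0, 0], [-0.004, 0, 0], 0],
    [[0, 0, 0], [-0.004, 0, 0], 0],
    [[0, 0, 0], [-0.004, 0, 0], 0],
  ],
)

```text
time_s: 14.25
position: [0.4897, -0.1509, 0.025]
tcp_rot: [0.0, -0.672, 0.74, -0.0]
contact_force: [0.2, -0.9, 0.2]
opening: -0.0
grasp_force: 0.7
```

Request:
carry_out(
  motion=[
    [[0, 0, 0], [-0.003, 0, 0], 0],
    [[0, 0, 0], [-0.003, 0, 0], 0],
    [[0, 0, 0], [-0.002, 0, 0], 0],
    [[0, 0, 0], [-0.002, 0, 0], 0],
    [[0, 0, 0], [0, 0, 0], 0],
  ],
)

```text
time_s: 14.75
position: [0.4903, -0.1409, 0.0248]
tcp_rot: [-0.0, -0.672, 0.74, 0.0]
contact_force: [0.2, -0.5, -0.6]
opening: 0.0006
grasp_force: 0.0
```

Request:
carry_out(
  motion=[
    [[0, 0, 0], [-0.002, 0, 0], 0],
    [[0, 0, 0], [-0.002, 0, 0], 0],
    [[0, 0, 0], [-0.002, 0, 0], 0],
  ],
)

```text
time_s: 15.05
position: [0.4907, -0.1352, 0.0248]
tcp_rot: [-0.0, -0.672, 0.74, 0.0]
contact_force: [0.3, -1.6, -0.5]
opening: -0.0001
grasp_force: 0.6
```

Request:
carry_out(
  motion=[
    [[0, 0, 0], [-0.002, 0, 0], 0],
    [[0, 0, 0], [-0.001, 0, 0], 0],
    [[0, 0, 0], [-0.001, 0, 0], 0],
  ],
)

```text
time_s: 15.35
position: [0.4907, -0.1339, 0.0248]
tcp_rot: [-0.002, -0.673, 0.74, -0.001]
contact_force: [-0.1, -19.1, -3.0]
opening: 0.0002
grasp_force: 9.8
```

Run:
```python
from h import *
s=r.state();print(s["position"],s["contact_force"],s["ft_torque"],s["time_s"])
w=r.capture("wrist")[:,:,::-1];sd=r.capture("side")[:,:,::-1]
cv2.imwrite("pics/w6f.png",w);cv2.imwrite("pics/w6.png",np.vstack([w,cv2.resize(sd[100:260,220:476],(640,400))[:200]]))
```

```text
[ 0.49073977 -0.13394771  0.02483028] [ -0.1384679  -19.07706768  -3.01410607] [-5.75045364 -0.23573224 -0.05033228] 15.35
```

View pics/w6.png

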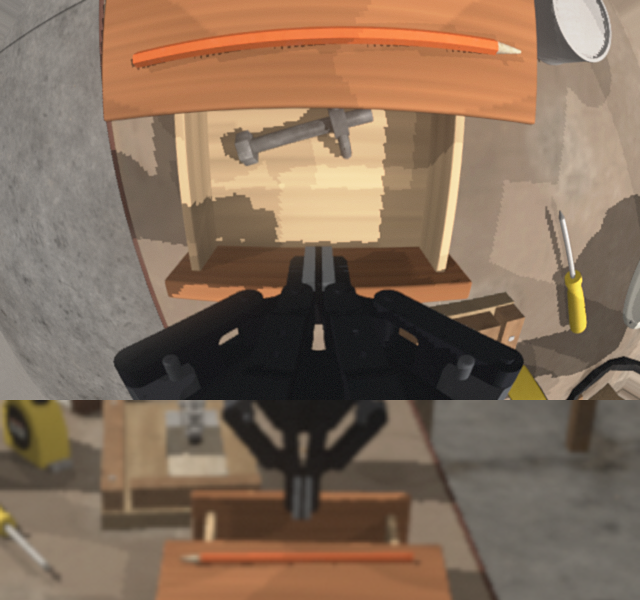

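The drawer is on its stop: the force jumped to 19 N and TCP x in the chest frame is −158 mm, against −157 expected. The bolt lies clear on the drawer floor at about (300,135). Now I'll back off and lift out.

Request:
carry_out(
  motion=[
    [[0, 0, 0], [0.004, 0, 0], 0],
    [[0, 0, 0], [0.004, 0, 0], 0],
    [[0, 0, 0], [0.004, 0, 0], 0],
    [[0, 0, 0], [0, 0, 0], 0],
    [[0, 0, 0], [0, 0, -0.02], 0],
    [[0, 0, 0], [0, 0, -0.03], 0],
    [[0, 0, 0], [0, 0, -0.03], 0],
    [[0, 0, 0], [0, 0, -0.03], 0],
    [[0, 0, 0], [0, 0, -0.02], 0],
    [[0, 0, 0], [0, 0, 0], 0],
    [[0, 0, 0], [0, 0, 0], 0],
  ],
)

```text
time_s: 16.55
position: [0.4901, -0.1428, 0.1547]
tcp_rot: [0.0, -0.672, 0.74, 0.0]
contact_force: [-0.4, -0.7, -1.0]
opening: 0.0002
grasp_force: 0.0
```

Run:
```python
from h import *
s=r.state();print(s["position"],s["contact_force"],s["time_s"])
w=r.capture("wrist")[:,:,::-1];sd=r.capture("side")[:,:,::-1]
cv2.imwrite("pics/w7.png",np.vstack([w,cv2.resize(sd[100:260,220:476],(640,400))[:200]]))
```

```text
[ 0.49006023 -0.14282039  0.15474468] [-0.41033307 -0.68075605 -0.96383314] 16.55
```

View pics/w7.png

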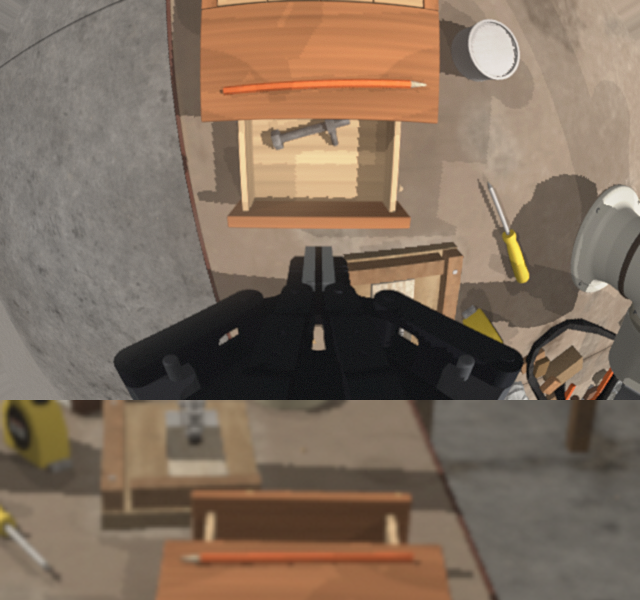

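The drawer is fully open, with its front at rows 205–227. The bolt, pencil and tins look undisturbed, and the gripper is clear of everything.

```bash
python3 -c "
from station import r
print(r.sign_off())"
```

```text
the job is handed in; nothing more can be done
None
```

The live block was the third from the chest's -y end (y = +21.5 mm); I pressed it, the drawer sprang ajar, and I hooked it fully open to its stop and left it there, with the bolt, pencil and tins undisturbed, handing in at about 17 s.

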